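Unlock the strong box with the key that fits its cam lock

TASK

Unlock the small grey steel box: of the two keys standing in the wooden key block, take the one that fits the narrow slot of its cam lock, push it fully home and turn it anticlockwise (seen from above) through a quarter turn, so that the latch tongue swings clear of its keeper. Then draw the key out and set it aside in the shallow wooden tray, leaving the latch open and the other key in its block.

Things in the scene. Friction and masses are not known exactly. Their poses are not given: they have to be found in the camera images.
- flat_key_grip (a point): Centre of the handle of the steel key that fits; upright, z up. Handle a flat bar 42 mm high, 12 thick (x), 34 wide (y); under it a round collar 42 across, 5 thick; then the blade, 15 long, 6 (x) by 26 (y). The collar's underside is 26 mm below the point and rests on a fixed wooden block (62 x 146 x 35 mm high), the blade loose in a pocket, lifts straight out. Width along the block. 0.11 kg.
- square_key_grip (a point): The same point of the other key: same collar and heights, but a square handle 22 x 22 mm and a square bit 20 x 20 mm, too thick for the slot. It stands in the block's other pocket, 72 mm from the first, in line along the handle's width; which key stands in which pocket varies.
- slot (a point): Centre of the key slot's mouth, on the face of the 56 mm square steel rotor, 66 mm above the desk, mid on a fixed grey box 110 x 110 x 43 mm; turns with the rotor, z up. Slot 32 mm long (y), 11 wide (x), 18 deep, its mouth flared 4 mm each side. Key fully home: collar on the rotor's face. The blade turns about 10 degrees before it drives the rotor; fits either way round.
- latch (a joint): Turn of the rotor and its latch tongue about the vertical through the slot, rad: 0 = locked (tongue under the keeper at the box's edge), growing anticlockwise seen from above to a stop at 1.5 = open. Starts between 0 and 0.2. Friction about 0.1 N m; stays where it is left.
- tray_mid (a point): Middle of the inner floor (5 mm above the desk) of a fixed open wooden tray 140 mm (own x) by 100 mm (own y), walls 4 mm thick and 22 mm high. A key let go in it just above the floor falls over and lies in the tray.

How it is judged:
On the way, in this order (a step that is already met when the one before it is completed fails the run):
1. the flat key is home in the slot while the latch is still locked (horizontal distance between flat_key_grip and slot below 0.012 m and z of flat_key_grip in the frame of slot below 0.033 m and value of joint latch below 0.6 rad), for 0.1 s.
2. the latch has been turned open with the flat key in the slot (horizontal distance between flat_key_grip and slot below 0.012 m and z of flat_key_grip in the frame of slot below 0.036 m and value of joint latch above 1.05 rad), for 0.1 s.
At the end, for the whole second after the job is handed in: The latch is turned at least 60 degrees (1.05 rad) open; the flat key lies at rest in the tray (its handle's centre within the tray's outline, 75 mm of the middle along the tray and 55 mm across, lower than 60 mm); the square key is still in its pocket, within 20 mm of where it stood (value of joint latch above 1.05 rad and x of flat_key_grip in the frame of tray_mid between -0.075 and 0.075 m and y of flat_key_grip in the frame of tray_mid between -0.055 and 0.055 m and height (world z) of flat_key_grip below 0.06 m and linear speed of flat_key below 0.03 m/s and distance of square_key_grip from where it was at the start of the episode below 0.02 m); the robot touches nothing.
It fails at once if the square key is taken out of or knocked from its block (moved more than 50 mm) (distance of square_key_grip from where it was at the start of the episode above 0.05 m).
It also fails if it takes over 42 s, if anything falls off the work surface, if the arm or the gripper's body presses on something with over 40 N, if the wrist force passes 120 N, or if a joint passes its speed limit or range.

ROBOT

A 6-joint arm with a two-finger parallel gripper is mounted at the origin on a cart in front of the work surface, level with it; the furniture and walls round the work are solid. World frame = base frame: x ahead of the robot, y to its left, z up, the work surface at z = 0. Lengths are in m, angles in rad, forces in N, time in s.
With the tool pointing down it reaches from about 0.325 to 0.9 m from the base axis. Payload 3.5 kg.
Tool frame: the origin (TCP) lies at the very end of the fingers, on their centre line; the grasp point (between the pads) lies 19 mm behind it; z points along the fingers, x is the direction in which the jaws open and shut, and the axes are right-handed (so a half turn about z gives the same grasp; the last joint's range is limited). The gripper opens to 85 mm and grips with 20 to 120 N. Pads are 22 mm wide; open, the fingers measure 114 mm over their backs; the gripper's body (76 mm by 85 mm) begins 54 mm behind the grasp point. The pads swing forward as they close: fully open they stand 13 mm farther back than shut.
Start: joints at [-1.414, 0.276, -0.026, 1.268, 0, 1.467], TCP at [0.161, -0.604, 0.231] pointing down, gripper open.
Joint ranges: [-3.12, 3.12], [-0.85, 1.88], [-1.08, 1.24], [-1.95, 2.15], [-1.57, 1.53], [-3.14, 3.14]. Speed limits (rad/s): [2.57, 2.57, 3.14, 3.14, 3.14, 3.14].

INTERFACE

Orientations are given as a rotation vector (axis times angle).
In Python, from station import ctrl gives the robot as it stands.
- The arm moves only by the tool servo_tool, never from a script. Its argument "rows" is a list of rows, each a list of 3 entries, a list of its own where there are three numbers: the shift along the tool's x, y, z in cm, then the turn, a rotation vector about the tool's x, y, z in degrees, then the opening, from 0 (shut) to 1 (fully open). In form: [[[x, y, z], [rx, ry, rz], claw], ...]. A call has 1 to 5 rows; each row is the pose to reach, as a shift and turn from the pose commanded when the call began, along the tool's axes at that moment; what a row does not reach only later rows make up. A row lasts 1/10 s, in which the tool goes at most 50 mm and 8.59 degrees, less where a joint would pass 70% of its speed; a pose out of reach is approached as far as the arm can. A call with a gripper value outside its range is refused whole. The fingers move at their own pace and stop on an object; "newtons" is the grip in N (left out, the last holds). Time passes only in rows, so rows that repeat a pose let the fingers close. It gives the time, the measured TCP pose, the force and the opening at its end, in the units of the state.
- ctrl.read_state(): the state, without advancing time (a new reading comes with each control period).
- ctrl.grab_frame(name): name is "scene" or "side" or "wrist"; returns the picture (480x640x3 uint8, blue, green, red); there is no depth.
- ctrl.get_calibration(name): a dict with "fx", "fy", "cx", "cy" (pixels), "dist" ([k1, k2, p1, p2, k3] as OpenCV has them; the pictures are not rectified), "rvec" (rotation vector, rad) and "tvec" (3), from world to camera coordinates, as OpenCV has them; the wrist camera has in their place "hand_eye" (4x4, takes a point from camera to tool coordinates, whose origin is the TCP and whose axes are the tool frame's). Camera axes: x right, y down, z forward; pixel columns grow to the right and rows downward; lengths in m; the calibration is good to about 2 mm. A picture is of the moment at which its call begins: read the wrist's pose just before it. get_calibration takes no time and is no camera call.
- ctrl.hand_in(): hands the job in, once; it reports no verdict.
The state is a dict: "time_s": time; "qpos": joint angles; "dq": joint speeds; "joint_torque": joint torques, N m; "ee_pos": TCP position; "ee_rot": TCP orientation; "ft_force": force on the tool from outside, world axes, zero at the start; "ft_torque": the same for the moment, N m; "gripper_width": finger opening in m.
Only numpy, scipy, OpenCV 4.12 (cv2) and the standard library are available. Lean on these libraries where they do the work, as an engineer would, in place of code of your own. Each camera call takes 0.05 s, during which the arm holds its last target. There are 200 camera calls.

## Working session

There is one attempt and no reset: what is moved stays moved. The work goes in short steps, Python scripts to look and compute and a tool call to move; the robot and the scene stay as the last step left them, time stands still between calls to the robot, and variables do not carry over. Pictures are saved under pics/ and viewed, about 8 in all and at most 12, crops included, and the job is handed in when it is done.

Besides the shell and the picture viewer there is one more tool, called after "Request:" as a command line: name --argument value ..., lists and objects as JSON in quotes. servo_tool: Moves the arm, as the interface text tells. Its arguments: {"type":"object","properties":{"rows":{"type":"array"},"newtons":{"type":"number"}},"required":["rows"]}

```bash
mkdir -p pics
cat > h.py <<'E'
import numpy as np, cv2
from station import ctrl
from scipy.spatial.transform import Rotation as R
def cam(n, st=None):
    c=ctrl.get_calibration(n); K=np.array([[c['fx'],0,c['cx']],[0,c['fy'],c['cy']],[0,0,1]]); d=np.array(c['dist'],float)
    if 'hand_eye' in c:
        T=np.eye(4); T[:3,:3]=R.from_rotvec(st['ee_rot']).as_matrix(); T[:3,3]=st['ee_pos']
        T=T@np.array(c['hand_eye']); Rc=T[:3,:3]; o=T[:3,3]
    else:
        Rw=cv2.Rodrigues(np.array(c['rvec'],float))[0]; Rc=Rw.T; o=-Rc@np.array(c['tvec'],float).ravel()
    return K,d,Rc,o
def ray(C,uv,z):
    K,d,Rc,o=C
    p=cv2.undistortPoints(np.array(uv,float).reshape(-1,1,2),K,d).reshape(-1,2)
    v=np.c_[p,np.ones(len(p))]@Rc.T
    return o+v*((z-o[2])/v[:,2])[:,None]
def proj(C,P):
    K,d,Rc,o=C
    return cv2.projectPoints(np.array(P,float).reshape(-1,3),cv2.Rodrigues(Rc.T)[0],-Rc.T@o,K,d)[0].reshape(-1,2)
E
python3 - <<'E'
from h import *
for n in ('scene','side'):
    cv2.imwrite(f'pics/{n}0.png',ctrl.grab_frame(n)); print(n,cam(n)[3])
s=ctrl.read_state(); cv2.imwrite('pics/wrist0.png',ctrl.grab_frame('wrist')); print(s, cam('wrist',s)[3], ctrl.get_calibration('wrist')['hand_eye'])
E
```

```text
scene [-0.00368441  0.59063718  0.6922788 ]
side [0.46798178 1.07500701 0.46343658]
{'time_s': 0.1, 'qpos': array([-1.41440260e+00,  2.77111533e-01, -2.77837043e-02,  1.26801422e+00,
       -5.87519589e-06,  1.46739237e+00]), 'dq': array([-6.51315828e-04, -2.46332483e-03,  2.66325590e-03,  1.02357451e-03,
       -7.48933229e-05,  1.43572115e-03]), 'joint_torque': array([ 3.78635150e-04, -4.46706247e+01,  2.96129823e+01,  8.48428463e-03,
       -9.47030844e-05,  4.82341932e-06]), 'ee_pos': array([ 0.16042493, -0.60330345,  0.2302188 ]), 'ee_rot': array([-2.48932759e+00,  1.91408966e+00,  2.41368957e-03]), 'ft_force': array([-0.07252666, -0.11282094,  0.02139197]), 'ft_torque': array([-0.00503611, -0.01640295, -0.02684399]), 'gripper_width': 0.08522884946327068} [ 0.23026173 -0.58496284  0.37243198] [[ 9.99999412e-01 -9.30456874e-04 -5.56522101e-04 -8.40863385e-05]
 [ 1.05082502e-03  9.58155881e-01  2.86245006e-01 -7.22348315e-02]
 [ 2.66896290e-04 -2.86245423e-01  9.58156295e-01 -1.42197981e-01]
 [ 0.00000000e+00  0.00000000e+00  0.00000000e+00  1.00000000e+00]]
```

View pics/scene0.png

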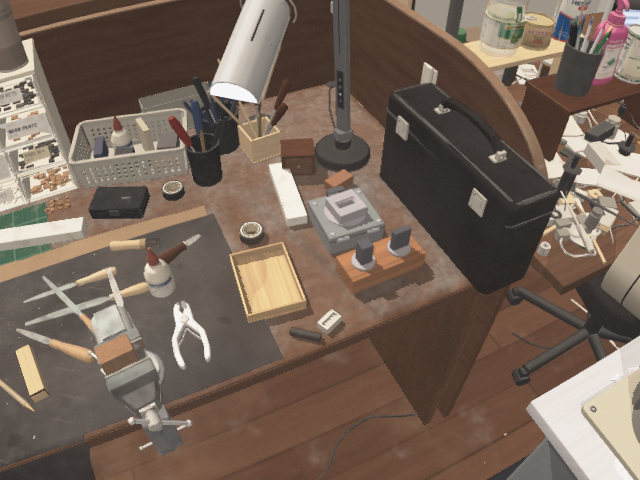

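View pics/side0.png

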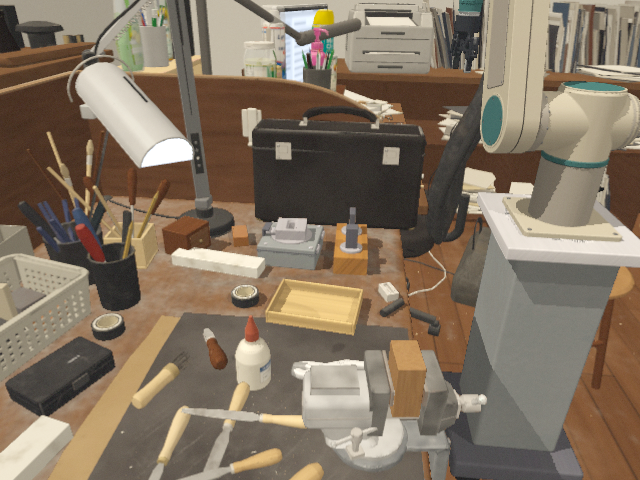

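The scene view shows the key block at about (380,258), with keys at (365,252) and (400,243). The lock box is at (347,215) and the tray at (267,282). I'll zoom in on these.

Run:
```python
import cv2
a=cv2.imread('pics/scene0.png')[165:330,220:440]; cv2.imwrite('pics/sc1.png',cv2.resize(a,None,fx=3.6,fy=3.6,interpolation=cv2.INTER_CUBIC))
a=cv2.imread('pics/side0.png')[195:345,230:400]; cv2.imwrite('pics/si1.png',cv2.resize(a,None,fx=4,fy=4,interpolation=cv2.INTER_CUBIC))
from h import *
C=cam('scene')
for n,z,uv in [('block top corners?',.035,[[338,258],[410,236],[425,252],[352,283]]),('tray rim',.022,[[230,253],[284,243],[306,302],[251,321]]),('rotor',.066,[[347,206]]),('keytops',.103,[[362,240],[400,230]])]:
    print(n,ray(C,uv,z).round(3).tolist())
```

```text
block top corners? [[0.499, 0.309, 0.035], [0.491, 0.168, 0.035], [0.446, 0.165, 0.035], [0.44, 0.313, 0.035]]
tray rim [[0.601, 0.472, 0.022], [0.583, 0.376, 0.022], [0.446, 0.394, 0.022], [0.449, 0.489, 0.022]]
rotor [[0.58, 0.251, 0.066]]
keytops [[0.465, 0.286, 0.103], [0.458, 0.219, 0.103]]
```

View pics/sc1.png

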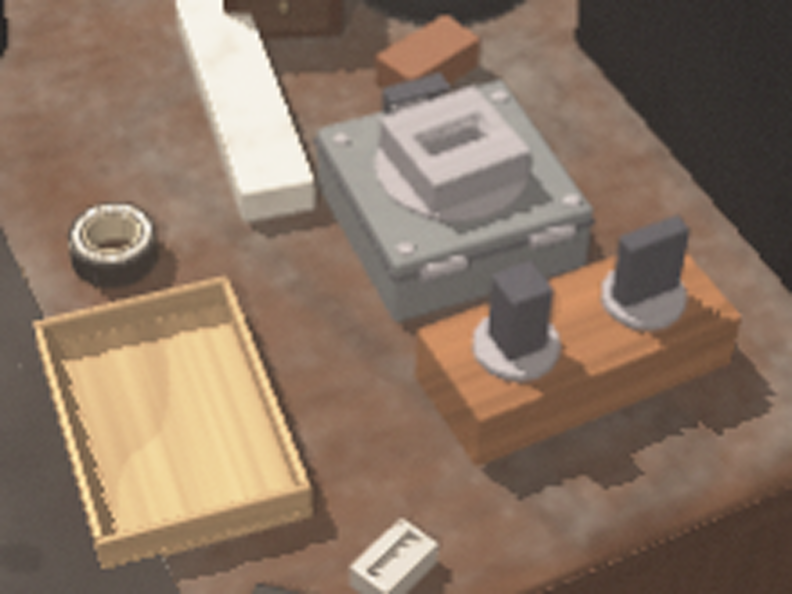

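Run:
```python
from h import *
C=cam('scene');S=cam('side')
o=np.array([220,165])
f=lambda l:np.array(l)/3.6+o
print('flat top',ray(C,f([[653,234]]),.082).round(3), 'collar',ray(C,f([[646,299]]),.040).round(3))
print('sq top',ray(C,f([[521,281]]),.082).round(3),'collar',ray(C,f([[516,346]]),.040).round(3))
print('block',ray(C,f([[418,347],[690,255],[740,322],[482,416]]),.035).round(3).tolist())
print('rotor face',ray(C,f([[379,118],[480,86],[529,149],[432,188]]),.066).round(3).tolist())
print('slot corners',ray(C,f([[413,134],[474,112],[487,131],[427,153]]),.066).round(3).tolist())
print('box',ray(C,f([[316,130],[520,83],[594,212],[392,268]]),.043).round(3).tolist())
print('tray outer rim',ray(C,f([[36,324],[228,279],[312,490],[100,545]]),.022).round(3).tolist())
def ln(C,uv):
    P=ray(C,[uv],0)[0]; v=P-C[3]; return C[3],v/np.linalg.norm(v)
for a,b in [((553,195),(420,128)),((388,92),(254,124))]:
    p,u=ln(C,a);q,w=ln(S,b)
    t=np.linalg.lstsq(np.c_[u,-w],q-p,rcond=None)[0]; print('case',p+u*t[0],q+w*t[1])
print(ray(C,[[490,290],[385,172]],0).round(3))
s=ctrl.read_state(); print(R.from_rotvec(s['ee_rot']).as_matrix().round(3))
```

```text
flat top [[0.474 0.204 0.082]] collar [[0.47  0.204 0.04 ]]
sq top [[0.474 0.275 0.082]] collar [[0.471 0.275 0.04 ]]
block [[0.494, 0.316, 0.035], [0.49, 0.165, 0.035], [0.441, 0.167, 0.035], [0.444, 0.308, 0.035]]
rotor face [[0.617, 0.277, 0.066], [0.617, 0.218, 0.066], [0.564, 0.218, 0.066], [0.56, 0.276, 0.066]]
slot corners [[0.599, 0.266, 0.066], [0.6, 0.231, 0.066], [0.585, 0.231, 0.066], [0.583, 0.266, 0.066]]
box [[0.645, 0.3, 0.043], [0.633, 0.183, 0.043], [0.53, 0.198, 0.043], [0.539, 0.307, 0.043]]
tray outer rim [[0.597, 0.474, 0.022], [0.584, 0.376, 0.022], [0.447, 0.392, 0.022], [0.46, 0.49, 0.022]]
case [0.3411176  0.03509394 0.20682993] [0.34189438 0.03477424 0.20774751]
case [0.67714592 0.12314277 0.21697134] [0.6809962  0.12243788 0.22317978]
[[0.346 0.087 0.   ]
 [0.702 0.09  0.   ]]
[[ 0.257 -0.966 -0.   ]
 [-0.966 -0.257  0.002]
 [-0.002 -0.    -1.   ]]
```

Request:
servo_tool --rows '[[[-21.8, -35.8, -13], [0, 0, -75], 1], [[-21.8, -35.8, -13], [0, 0, -75], 1], [[-21.8, -35.8, -13], [0, 0, -75], 1], [[-21.8, -35.8, -13], [0, 0, -75], 1], [[-21.8, -35.8, -13], [0, 0, -75], 1]]'

```text
time_s: 0.65
ee_pos: [0.3266, -0.4299, 0.3056]
ee_rot: [-3.021, 0.861, 0.0]
ft_force: [0.2, -0.3, 0.2]
gripper_width: 0.0854
```

Request:
servo_tool --rows '[[[-21.8, -63, -3], [0, 0, -32], 1], [[-21.8, -63, -3], [0, 0, -32], 1], [[-21.8, -63, -3], [0, 0, -32], 1], [[-21.8, -63, -3], [0, 0, -32], 1], [[-21.8, -63, -3], [0, 0, -32], 1]]'

```text
time_s: 1.15
ee_pos: [0.382, -0.1863, 0.3165]
ee_rot: [-3.141, 0.002, -0.0]
ft_force: [2.0, -0.2, 0.6]
gripper_width: 0.0855
```

Request:
servo_tool --rows '[[[9, -40, -2], [0, 0, 0], 1], [[9, -40, -2], [0, 0, 0], 1], [[9, -40, -2], [0, 0, 0], 1], [[9, -40, -2], [0, 0, 0], 1], [[9, -40, -2], [0, 0, 0], 1]]'

```text
time_s: 1.65
ee_pos: [0.4374, 0.0572, 0.3288]
ee_rot: [3.141, -0.004, 0.001]
ft_force: [0.7, -0.5, 0.7]
gripper_width: 0.0854
```

Request:
servo_tool --rows '[[[4, -15, -1], [0, 0, 0], 1], [[4, -15, -1], [0, 0, 0], 1], [[4, -15, -1], [0, 0, 0], 1], [[4, -15, 5], [0, 0, 0], 1], [[4, -15, 10], [0, 0, 0], 1]]'

```text
time_s: 2.15
ee_pos: [0.48, 0.2075, 0.2392]
ee_rot: [-3.14, -0.002, -0.009]
ft_force: [1.1, -0.7, -1.9]
gripper_width: 0.0856
```

Run:
```python
from h import *
ctrl.grab_frame('wrist')
s=ctrl.read_state(); im=ctrl.grab_frame('wrist'); cv2.imwrite('pics/w1.png',im); np.save('w1.npy',np.r_[s['ee_pos'],s['ee_rot']])
print(s['ee_pos'],s['ee_rot'],s['time_s'])
C=cam('wrist',s); print(proj(C,[[.474,.204,.082],[.47,.204,.04],[.474,.275,.082],[.59,.248,.066]]).round(0))
```

```text
[0.46994154 0.20390088 0.22597446] [ 3.13631836e+00 -2.71529003e-04 -2.77417165e-02] 2.2
[[333. 227.]
 [328. 215.]
 [334. 132.]
 [481. 168.]]
```

View pics/w1.png

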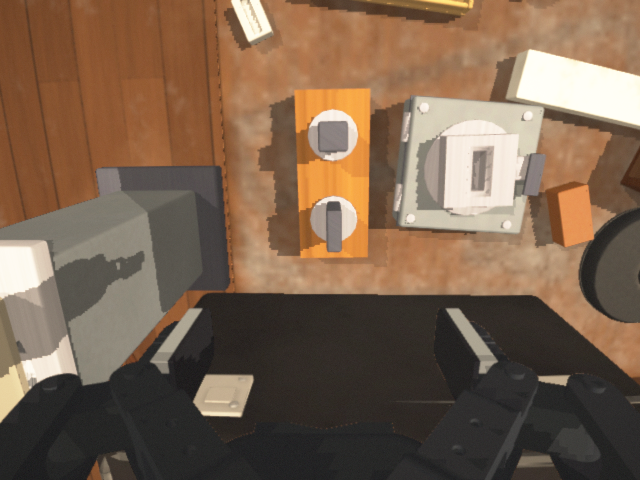

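The wrist view agrees with the estimates to within 1 px: flat key top (334,227), square key (333,136), slot (482,170). I'll get the yaws from contours.

Run:
```python
from h import *
im=cv2.imread('pics/w1.png'); p=np.load('w1.npy'); C=cam('wrist',dict(ee_pos=p[:3],ee_rot=p[3:]))
hsv=cv2.cvtColor(im,cv2.COLOR_BGR2HSV)
def rect(n,m,roi,z):
    x0,y0,x1,y1=roi; M=np.zeros_like(m); M[y0:y1,x0:x1]=m[y0:y1,x0:x1]
    c=max(cv2.findContours(M,cv2.RETR_EXTERNAL,cv2.CHAIN_APPROX_NONE)[0],key=cv2.contourArea)
    P=ray(C,c.reshape(-1,2),z)[:,:2]; (cx,cy),(w,h),a=cv2.minAreaRect((P*1000).astype(np.float32)); b=cv2.minAreaRect(c)
    print(n,np.round([cx,cy,w,h,a],1),'px',np.round(b[0],1))
v=hsv[...,2];s=hsv[...,1]
rect('flat',((v<110)&(s<110)).astype(np.uint8)*255,(322,195,350,256),.082)
rect('sq',((v<125)&(s<110)).astype(np.uint8)*255,(312,112,356,160),.082)
rect('block',((s>150)&(v>120)).astype(np.uint8)*255,(280,80,376,265),.035)
print(v[165:175:3,440:525:3],)
rect('slot',(v<150).astype(np.uint8)*255,(462,142,500,200),.066)
rect('box',((v>110)&(s<60)).astype(np.uint8)*255,(390,92,550,240),.043)
cv2.imwrite('pics/w1c.png',cv2.resize(im[85:265,290:560],None,fx=2.9,fy=2.9,interpolation=cv2.INTER_CUBIC))
```

```text
flat [472.8 219.2  12.6   9.2  25.4] px [331.5 207.4]
sq [468.4 266.5  13.3  26.4  45.9] px [325.5 143.5]
block [474.2 235.9  63.  146.5   1. ] px [333.7 173.1]
[[133 131 244 244 247 247 246 247 247 247 246 147 168 148 131 153 174 183
  247 247 246 245 247 248 248 247 250 247 171]
 [131 134 244 244 247 246 246 247 247 247 245 141 170 145 133 150 177 190
  247 247 246 245 247 248 247 246 248 194 169]
 [131 132 244 244 248 247 247 247 247 248 244 139 167 139 134 167 184 190
  247 247 245 245 246 248 247 244 245 166 166]
 [133 132 245 243 248 246 246 247 247 248 244 136 162 137 133 182 186 198
  248 247 245 246 247 248 247 240 242 165 165]]
slot [588.9 246.1   9.5  30.    6.3] px [479. 170.]
box [590.5 245.9 109.6 125.1  86.9] px [470.1 165.2]
```

View pics/w1c.png

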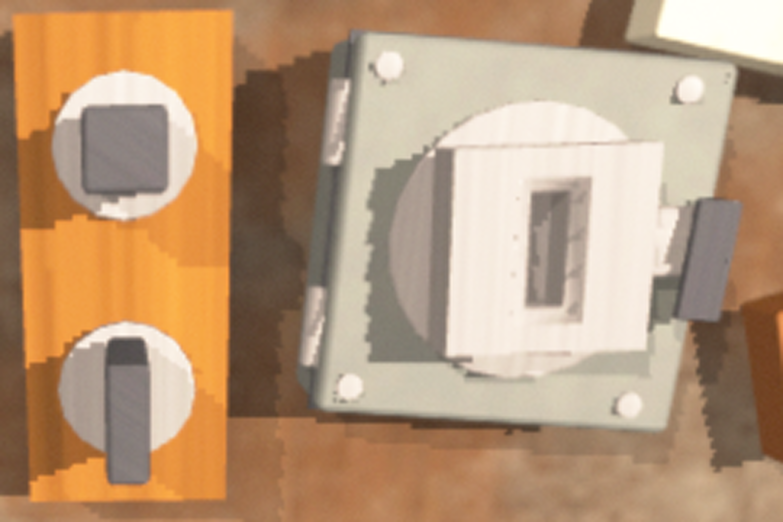

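Run:
```python
from h import *
p=np.load('w1.npy'); C=cam('wrist',dict(ee_pos=p[:3],ee_rot=p[3:]))
f=lambda l:np.array(l)/2.9+[290,85]
for n,l,z in [('flat',[[105,364],[150,364],[150,483],[107,483]],.082),('sq',[[84,105],[167,105],[167,191],[84,193]],.082),('collars',[[127,387],[124,145]],.04),('rotor',[[452,149],[663,142],[646,350],[446,357]],.066),('mouth',[[528,180],[591,177],[581,320],[522,323]],.066),('box',[[352,32],[738,64],[665,430],[312,408]],.043)]:
    P=ray(C,f(l),z)[:,:2]*1000; print(n,P.round(1).tolist(),P.mean(0).round(1))
s=ctrl.read_state(); print(s['ee_pos'],s['ee_rot'],s['qpos'])
```

```text
flat [[468.8, 216.8], [480.6, 216.8], [481.0, 183.9], [469.3, 183.8]] [474.9 200.3]
sq [[463.5, 282.3], [484.1, 282.3], [484.4, 261.4], [463.4, 260.9]] [473.8 271.8]
collars [[475.1, 200.8], [473.8, 272.0]] [474.4 236.4]
rotor [[560.4, 271.8], [617.0, 274.4], [619.8, 218.2], [563.5, 215.8]] [590.1 245. ]
mouth [[581.5, 264.0], [598.5, 265.0], [600.3, 226.4], [583.8, 225.5]] [591.  245.2]
box [[536.8, 302.7], [647.1, 296.0], [640.6, 188.7], [531.1, 195.1]] [588.9 245.6]
[0.46916187 0.20314824 0.22864849] [ 3.13540246e+00 -1.60923211e-03 -3.23717015e-02] [ 2.82146294e-01  9.14288981e-02 -2.56740032e-01  1.24413618e+00
 -2.47275749e-05  1.85396938e+00]
```

Request:
servo_tool --rows '[[[0.6, 0.3, 3], [0, 0, -0.9], 0.6], [[0.6, 0.3, 6], [0, 0, -0.9], 0.6], [[0.6, 0.3, 8], [0, 0, -0.9], 0.6], [[0.6, 0.3, 8], [0, 0, -0.9], 0.6], [[0.6, 0.3, 8], [0, 0, -0.9], 0.6]]'

```text
time_s: 2.75
ee_pos: [0.4855, 0.202, 0.1609]
ee_rot: [-3.141, -0.02, -0.004]
ft_force: [0.0, 0.5, 0.0]
gripper_width: 0.0511
```

```bash
cat >> h.py <<'E'
def rep(tgt=None,yaw=0.):
    s=ctrl.read_state(); M=R.from_rotvec(s['ee_rot']); print('t',s['time_s'],'p',(s['ee_pos']*1000).round(1),'z',M.as_matrix()[:,2].round(4),'yaw',np.degrees(np.arctan2(*M.as_matrix()[[1,0],0])).round(2),'F',s['ft_force'].round(1),'T',s['ft_torque'].round(2),'w',round(s['gripper_width']*1000,1),'q6',s['qpos'][5].round(2))
    if tgt is not None:
        c,n=np.cos(np.radians(yaw)),np.sin(np.radians(yaw)); G=R.from_matrix(np.array([[c,n,0],[n,-c,0],[0,0,-1]]))
        print('shift cm',(M.inv().apply(np.array(tgt)/1000-s['ee_pos'])*100).round(2),'turn',np.degrees((M.inv()*G).as_rotvec()).round(2))
    return s
E
python3 -c "
from h import *
rep([475,200.3,48],.9)"
```

```text
t 2.75 p [485.5 202.  160.9] z [ 2.6e-03  7.0e-04 -1.0e+00] yaw 0.72 F [0.  0.5 0. ] T [-0.03  0.05 -0.02] w 51.1 q6 1.83
shift cm [-1.08  0.16 11.29] turn [-0.04 -0.15 -0.18]
```

Request:
servo_tool --rows '[[[-1.1, 0.2, 1], [0, 0, -0.2], 0.6], [[-1.1, 0.2, 1], [0, 0, -0.2], 0.6], [[-1.1, 0.2, 1], [0, 0, -0.2], 0.6]]'

```text
time_s: 3.05
ee_pos: [0.4744, 0.2001, 0.1507]
ee_rot: [-3.141, -0.026, -0.005]
ft_force: [-0.7, 0.0, -0.1]
gripper_width: 0.0513
```

Run:
```python
from h import *
s=rep([475,200.3,48],.9); im=ctrl.grab_frame('wrist'); cv2.imwrite('pics/w2.png',im); np.save('w2.npy',np.r_[s['ee_pos'],s['ee_rot']])
C=cam('wrist',s); print(proj(C,[[.475,.2003,.082],[.475,.2003,.04],[.4738,.2718,.082],[.5905,.2451,.066]]).round(0)); rep()
```

```text
t 3.05 p [474.4 200.1 150.7] z [ 3.2e-03  9.0e-04 -1.0e+00] yaw 0.95 F [-0.7  0.  -0.1] T [ 0.   -0.03 -0.01] w 51.3 q6 1.83
shift cm [ 3.000e-02 -1.000e-02  1.027e+01] turn [-0.05 -0.19  0.05]
[[326. 259.]
 [325. 240.]
 [326. 133.]
 [517. 183.]]
t 3.1 p [474.6 200.1 150.6] z [ 3.4e-03  9.0e-04 -1.0e+00] yaw 0.95 F [ 1.2 -0.1  0.5] T [ 0.02  0.03 -0.02] w 51.2 q6 1.83
```

View pics/w2.png

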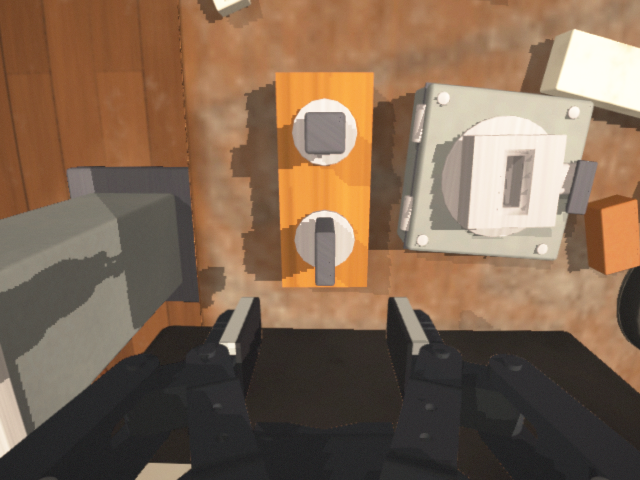

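Request:
servo_tool --rows '[[[0, 0, 4], [0, -0.2, 0], 0.6], [[0, 0, 8], [0, -0.2, 0], 0.6], [[0, 0, 10.3], [0, -0.2, 0], 0.6], [[0, 0, 10.3], [0, -0.2, 0], 0.6], [[0, 0, 10.3], [0, -0.2, 0], 0.6]]' --newtons 60

```text
time_s: 3.6
ee_pos: [0.474, 0.2, 0.0465]
ee_rot: [-3.141, -0.026, 0.004]
ft_force: [0.1, -0.8, 1.0]
gripper_width: 0.0511
```

Request:
servo_tool --rows '[[[0, 0, 0], [0, 0, 0], 0], [[0, 0, 0], [0, 0, 0], 0], [[0, 0, 0], [0, 0, 0], 0], [[0, 0, 0], [0, 0, 0], 0], [[0, 0, 0], [0, 0, 0], 0]]' --newtons 60

```text
time_s: 4.1
ee_pos: [0.4746, 0.2003, 0.0474]
ee_rot: [-3.141, -0.026, 0.0]
ft_force: [-0.2, 0.2, 6.2]
gripper_width: 0.0117
```

```bash
python3 -c "
from h import *
rep([590.5,245.6,140],2.8)"
```

```text
t 4.1 p [474.6 200.3  47.4] z [-0.e+00  9.e-04 -1.e+00] yaw 0.96 F [-0.2  0.2  6.2] T [-0.04  0.09  0.03] w 11.7 q6 1.83
shift cm [11.66 -4.35 -9.25] turn [-0.05 -0.   -1.84]
```

Request:
servo_tool --rows '[[[0, 0, -2], [0, 0, 0], 0], [[0, 0, -4.5], [0, 0, 0], 0], [[0, 0, -7.3], [0, 0, 0], 0], [[3, -1, -7.3], [0, 0, -0.5], 0], [[6, -2, -7.3], [0, 0, -1], 0]]'

```text
time_s: 4.6
ee_pos: [0.5337, 0.2211, 0.12]
ee_rot: [-3.141, -0.054, 0.002]
ft_force: [0.1, 0.6, -1.2]
gripper_width: 0.0114
```

Request:
servo_tool --rows '[[[3, -1.2, 0], [0, 0, -0.5], 0], [[5.6, -2.3, 0], [0, 0, -0.9], 0], [[5.6, -2.3, 0], [0, 0, -0.9], 0], [[5.6, -2.3, 0], [0, 0, -0.9], 0], [[5.6, -2.3, 0], [0, 0, -0.9], 0]]'

```text
time_s: 5.1
ee_pos: [0.5866, 0.2452, 0.1177]
ee_rot: [3.14, 0.078, -0.009]
ft_force: [0.3, -0.6, -1.7]
gripper_width: 0.011
```

Run:
```python
from h import *
s=rep([590.5,245.6,96],2.8); im=ctrl.grab_frame('wrist'); np.save('w3.npy',np.r_[s['ee_pos'],s['ee_rot']])
cv2.imwrite('pics/w3.png',im)
for n in ('scene',): cv2.imwrite('pics/sc3.png',cv2.resize(ctrl.grab_frame(n)[150:290,270:430],None,fx=4,fy=4,interpolation=cv2.INTER_CUBIC))
```

```text
t 5.1 p [586.6 245.2 117.7] z [-5.6e-03 -8.0e-04 -1.0e+00] yaw 2.86 F [ 0.3 -0.6 -1.7] T [-0.01 -0.   -0.01] w 11.0 q6 1.81
shift cm [ 0.41 -0.02  2.17] turn [0.03 0.32 0.06]
```

View pics/w3.png

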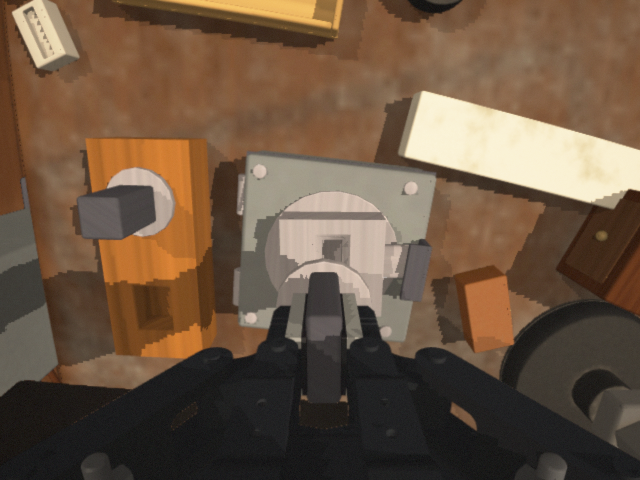

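Run:
```python
from h import *
p=np.load('w3.npy'); C=cam('wrist',dict(ee_pos=p[:3],ee_rot=p[3:]))
a=np.radians(2.8); Q=np.array([[np.cos(a),-np.sin(a)],[np.sin(a),np.cos(a)]])
g=lambda l:np.c_[np.array(l)@Q.T+[590.5,245.6],np.full(len(l),66)]/1000
print('rotor far corners',proj(C,g([[-28,28],[28,28]])).round(1).tolist(),'mouth far',proj(C,g([[-9.5,20],[9.5,20]])).round(1).tolist())
cv2.imwrite('pics/w3c.png',cv2.resize(cv2.imread('pics/w3.png')[195:335,250:430],None,fx=4,fy=4,interpolation=cv2.INTER_CUBIC))
rep()
```

```text
rotor far corners [[279.6, 219.1], [386.9, 219.2]] mouth far [[315.1, 233.9], [351.2, 234.0]]
t 5.2 p [586.7 245.2 118. ] z [-4.8e-03 -5.0e-04 -1.0e+00] yaw 2.85 F [-0.6 -0.1 -1. ] T [ 0.   -0.    0.02] w 11.3 q6 1.81
```

View pics/w3c.png

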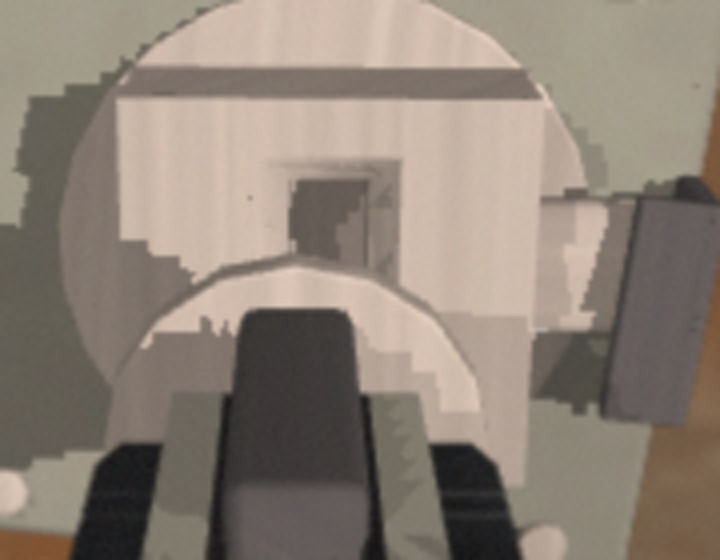

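Request:
servo_tool --rows '[[[0.4, 0, 1], [0, 0.3, 0], 0], [[0.4, 0, 2], [0, 0.3, 0], 0], [[0.4, 0, 2], [0, 0.3, 0], 0], [[0.4, 0, 2], [0, 0.3, 0], 0]]'

```text
time_s: 5.6
ee_pos: [0.5911, 0.2455, 0.0972]
ee_rot: [3.14, 0.078, -0.0]
ft_force: [0.1, 0.3, -1.3]
gripper_width: 0.0111
```

```bash
python3 -c "
from h import *
rep([590.5,245.6,78.4],2.8)"
```

```text
t 5.6 p [591.1 245.5  97.2] z [-2.e-04 -3.e-04 -1.e+00] yaw 2.85 F [ 0.1  0.3 -1.3] T [ 0.04 -0.06  0.02] w 11.1 q6 1.81
shift cm [-0.06 -0.01  1.88] turn [0.02 0.01 0.05]
```

Request:
servo_tool --rows '[[[-0.06, 0, 0.5], [0, 0, 0], 0], [[-0.06, 0, 1], [0, 0, 0], 0], [[-0.06, 0, 1.4], [0, 0, 0], 0], [[-0.06, 0, 1.8], [0, 0, 0], 0], [[-0.06, 0, 1.8], [0, 0, 0], 0]]'

```text
time_s: 6.1
ee_pos: [0.5907, 0.2456, 0.0793]
ee_rot: [3.14, 0.078, 0.0]
ft_force: [0.2, 0.6, -2.2]
gripper_width: 0.0114
```

```bash
python3 -c "
from h import *
rep([590.5,245.6,78.4],2.8)"
```

```text
t 6.1 p [590.7 245.6  79.3] z [ 2.e-04 -3.e-04 -1.e+00] yaw 2.86 F [ 0.2  0.6 -2.2] T [ 0.   -0.03 -0.03] w 11.4 q6 1.81
shift cm [-0.02  0.    0.09] turn [ 0.02 -0.01  0.06]
```

Request:
servo_tool --rows '[[[0, 0, 0.1], [0, 0, 0], 0], [[0, 0, 0.2], [0, 0, 0], 0], [[0, 0, 0.25], [0, 0, 0], 0], [[0, 0, 0.25], [0, 0, 0], 0]]'

```text
time_s: 6.5
ee_pos: [0.5916, 0.2459, 0.0785]
ee_rot: [-3.14, -0.078, -0.004]
ft_force: [-1.6, -0.2, 3.2]
gripper_width: 0.0106
```

Request:
servo_tool --rows '[[[-0.05, 0, 0], [0, 0, -6], 0], [[-0.05, 0, 0], [0, 0, -12], 0], [[-0.05, 0, 0], [0, 0, -18], 0], [[-0.05, 0, 0], [0, 0, -24], 0], [[-0.05, 0, 0], [0, 0, -30], 0]]'

```text
time_s: 7.0
ee_pos: [0.5905, 0.2459, 0.0784]
ee_rot: [-3.011, -0.895, -0.002]
ft_force: [-2.4, -0.5, 4.5]
gripper_width: 0.0112
```

```bash
python3 -c "
from h import *
rep([590.5,245.6,78.0],60)"
```

```text
t 7.0 p [590.5 245.9  78.4] z [ 1.2e-03  6.0e-04 -1.0e+00] yaw 33.09 F [-2.4 -0.5  4.5] T [-0.07  0.6  -0.15] w 11.2 q6 1.29
shift cm [-0.02  0.03  0.04] turn [  0.03  -0.07 -26.91]
```

Request:
servo_tool --rows '[[[0, 0, 0], [0, 0, -6], 0], [[0, 0, 0], [0, 0, -12], 0], [[0, 0, 0], [0, 0, -18], 0], [[0, 0, 0], [0, 0, -24], 0], [[0, 0, 0], [0, 0, -30], 0]]'

```text
time_s: 7.5
ee_pos: [0.5904, 0.2458, 0.0785]
ee_rot: [2.677, 1.643, 0.002]
ft_force: [-3.8, -1.0, 4.1]
gripper_width: 0.0111
```

Request:
servo_tool --rows '[[[0, 0, 0], [0, 0, -6], 0], [[0, 0, 0], [0, 0, -12], 0], [[0, 0, 0], [0, 0, -18], 0], [[0, 0, 0], [0, 0, -23], 0], [[0, 0, 0], [0, 0, -23], 0]]'

```text
time_s: 8.0
ee_pos: [0.5904, 0.2456, 0.0785]
ee_rot: [2.3, 2.139, 0.001]
ft_force: [-3.5, -1.7, 5.7]
gripper_width: 0.0113
```

```bash
python3 -c "
from h import *
rep([590.5,245.6,78.0],90)"
```

```text
t 8.0 p [590.4 245.6  78.5] z [ 1.e-03 -1.e-04 -1.e+00] yaw 85.86 F [-3.5 -1.7  5.7] T [-0.29  0.8   0.04] w 11.3 q6 0.37
shift cm [-0.    0.01  0.05] turn [ 0.06  0.01 -4.14]
```

Request:
servo_tool --rows '[[[0, 0, 0], [0, 0, 4], 0], [[0, 0, 0], [0, 0, 8], 0], [[0, 0, 0], [0, 0, 8], 0]]'

```text
time_s: 8.3
ee_pos: [0.5914, 0.2458, 0.0785]
ee_rot: [2.444, 1.971, 0.004]
ft_force: [-0.8, -0.4, 4.2]
gripper_width: 0.0113
```

Run:
```python
from h import *
rep()
a=ctrl.grab_frame('scene')[140:300,270:440]; b=ctrl.grab_frame('side')[180:300,220:400]
cv2.imwrite('pics/c4.png',np.hstack([cv2.resize(a,(425,400),interpolation=cv2.INTER_CUBIC),cv2.resize(b,(370,400),interpolation=cv2.INTER_CUBIC)]))
```

```text
t 8.3 p [591.4 245.8  78.5] z [ 3.e-03  2.e-04 -1.e+00] yaw 77.77 F [-0.8 -0.4  4.2] T [-0.2   0.38 -0.02] w 11.3 q6 0.51
```

View pics/c4.png

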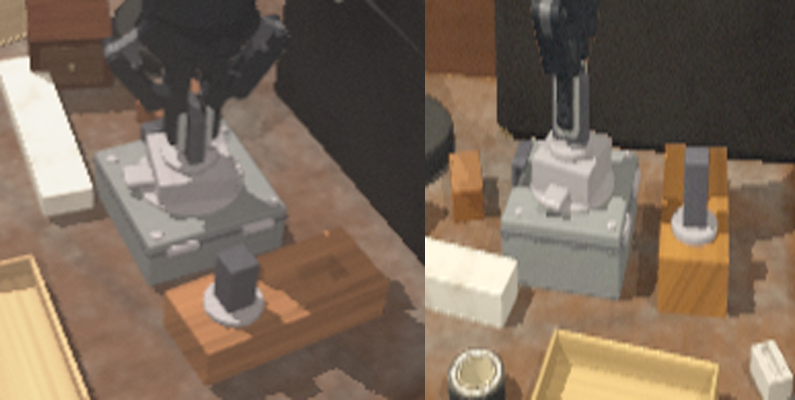

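Request:
servo_tool --rows '[[[0, 0, -1], [0, 0, 0], 0], [[0, 0, -2], [0, 0, 0], 0], [[0, 0, -3.2], [0, 0, 0], 0], [[0, 0, -4.5], [0, 0, 0], 0], [[0, 0, -6], [0, 0, 0], 0]]'

```text
time_s: 8.9
ee_pos: [0.5908, 0.2458, 0.1389]
ee_rot: [2.443, 1.974, 0.002]
ft_force: [-0.2, -0.1, -0.5]
gripper_width: 0.0113
```

```bash
python3 -c "
from h import *
rep([522,430,125],-7)"
```

```text
t 8.9 p [590.8 245.8 138.9] z [ 1.8e-03  3.0e-04 -1.0e+00] yaw 77.86 F [-0.2 -0.1 -0.5] T [-0.02 -0.    0.  ] w 11.3 q6 0.51
shift cm [ 16.56 -10.6    1.38] turn [ 5.000e-02 -1.000e-01  8.486e+01]
```

Request:
servo_tool --rows '[[[3.3, -2.1, 0], [0, 0, 8], 0], [[6.6, -4.2, 0], [0, 0, 16], 0], [[9.9, -6.3, 0], [0, 0, 24], 0], [[13.2, -8.4, 0], [0, 0, 32], 0], [[16.5, -10.6, 0], [0, 0, 40], 0]]'

```text
time_s: 9.4
ee_pos: [0.5217, 0.431, 0.1391]
ee_rot: [-2.975, -1.01, -0.005]
ft_force: [0.8, -0.0, -0.4]
gripper_width: 0.0112
```

Request:
servo_tool --rows '[[[0, 0, 0], [0, 0, 8], 0], [[0, 0, 0], [0, 0, 16], 0], [[0, 0, 0], [0, 0, 24], 0], [[0, 0, 0], [0, 0, 32], 0], [[0, 0, 0], [0, 0, 40], 0]]'

```text
time_s: 9.9
ee_pos: [0.5221, 0.4297, 0.1389]
ee_rot: [-3.14, 0.067, -0.004]
ft_force: [0.3, -0.1, -1.1]
gripper_width: 0.0112
```

Request:
servo_tool --rows '[[[0, 0, 0], [0, 0, 5], 0], [[0, 0, 0], [0, 0, 5], 0]]'

```text
time_s: 10.1
ee_pos: [0.5222, 0.4297, 0.1388]
ee_rot: [-3.134, 0.195, -0.004]
ft_force: [0.5, 0.3, -2.0]
gripper_width: 0.0112
```

Run:
```python
from h import *
s=rep([522,430,37],-7); cv2.imwrite('pics/w5.png',ctrl.grab_frame('wrist')); np.save('w5.npy',np.r_[s['ee_pos'],s['ee_rot']])
C=cam('wrist',s); a=np.radians(-7); Q=np.array([[np.cos(a),-np.sin(a)],[np.sin(a),np.cos(a)]])
print(proj(C,np.c_[np.array([[-74,54],[74,54],[74,-54],[-74,-54]])@Q.T+[522,430],np.full(4,22)]/1000).round(0).tolist())
```

```text
t 10.1 p [522.2 429.7 138.8] z [ 2.7e-03  9.0e-04 -1.0e+00] yaw -7.13 F [ 0.5  0.3 -2. ] T [ 0.01  0.   -0.02] w 11.2 q6 2.29
shift cm [-0.05 -0.02 10.18] turn [-0.07 -0.15 -0.13]
[[213.0, 160.0], [434.0, 159.0], [422.0, 306.0], [225.0, 307.0]]
```

View pics/w5.png

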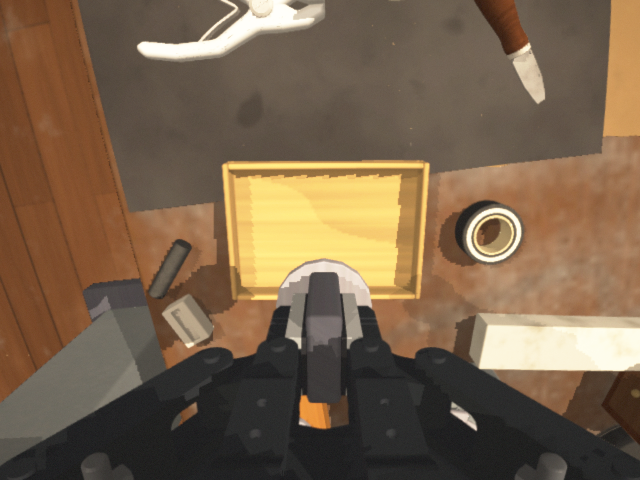

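Request:
servo_tool --rows '[[[0, 0, 4], [0, 0, 0], 0], [[0, 0, 7.5], [0, 0, 0], 0], [[0, 0, 9.5], [0, 0, 0], 0], [[0, 0, 10.4], [0, 0, 0], 0], [[0, 0, 10.4], [0, 0, 0], 0]]'

```text
time_s: 10.65
ee_pos: [0.5217, 0.4292, 0.0338]
ee_rot: [3.135, -0.194, 0.001]
ft_force: [0.0, -0.3, -1.5]
gripper_width: 0.0114
```

Request:
servo_tool --rows '[[[0, 0, 0], [0, 0, 0], 1], [[0, 0, 0], [0, 0, 0], 1], [[0, 0, 0], [0, 0, 0], 1], [[0, 0, 0], [0, 0, 0], 1], [[0, 0, 0], [0, 0, 0], 1]]'

```text
time_s: 11.15
ee_pos: [0.5223, 0.4295, 0.034]
ee_rot: [-3.135, 0.195, -0.003]
ft_force: [0.8, -0.2, -0.9]
gripper_width: 0.0824
```

Request:
servo_tool --rows '[[[0, 0, -1.5], [0, 0, 0], 1], [[0, 0, -4], [0, 0, 0], 1], [[0, 0, -8], [0, 0, 0], 1], [[0, 0, -12], [0, 0, 0], 1], [[0, 0, -15], [0, 0, 0], 1]]'

```text
time_s: 11.65
ee_pos: [0.5227, 0.43, 0.188]
ee_rot: [-3.133, 0.195, -0.008]
ft_force: [-0.7, -0.0, 0.2]
gripper_width: 0.0853
```

Run:
```python
from h import *
rep()
w=ctrl.grab_frame('wrist'); b=ctrl.grab_frame('side')[180:360,200:400]
cv2.imwrite('pics/c6.png',np.hstack([cv2.resize(w,(400,300)),cv2.resize(b,(400,300),interpolation=cv2.INTER_CUBIC)])); rep()
```

```text
t 11.65 p [522.7 430.  188. ] z [ 0.0052  0.0025 -1.    ] yaw -7.14 F [-0.7 -0.   0.2] T [ 0.   -0.02  0.  ] w 85.3 q6 2.29
t 11.75 p [525.2 431.8 191.6] z [ 0.0121  0.0072 -0.9999] yaw -7.14 F [ 0.7 -0.5  1. ] T [ 0.04  0.   -0.01] w 85.1 q6 2.29
```

View pics/c6.png

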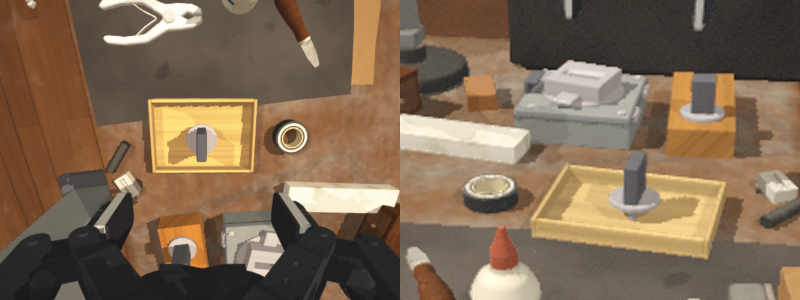

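The wrist and side views show the latch open with its tongue toward +y, and the square key in place. The flat key is in the tray, but it is standing on its blade. I'll tip it gently so that it lies down.

Request:
servo_tool --rows '[[[-4.5, 0, 0], [0, 0, 0], 0], [[-4.5, 0, 0], [0, 0, 0], 0], [[-4.5, 0, 0], [0, 0, 0], 0], [[-4.5, 0, 0], [0, 0, 0], 0], [[-4.5, 0, 0], [0, 0, 0], 0]]'

```text
time_s: 12.25
ee_pos: [0.478, 0.435, 0.1836]
ee_rot: [-3.135, 0.197, -0.003]
ft_force: [0.0, -1.0, -0.7]
gripper_width: 0.0124
```

Run:
```python
from h import *
s=rep([482,434.5,54],-7); w=ctrl.grab_frame('wrist'); C=cam('wrist',s); print(proj(C,[[.5217,.4292,.067],[.5217,.4292,.025]]).round(0))
cv2.imwrite('pics/w7.png',w)
```

```text
t 12.25 p [478.  435.  183.6] z [ 2.2e-03  4.0e-04 -1.0e+00] yaw -7.18 F [ 0.  -1.  -0.7] T [-0.05 -0.   -0.  ] w 12.4 q6 2.33
shift cm [ 0.38  0.   12.96] turn [-0.04 -0.12 -0.18]
[[387. 238.]
 [378. 224.]]
```

View pics/w7.png

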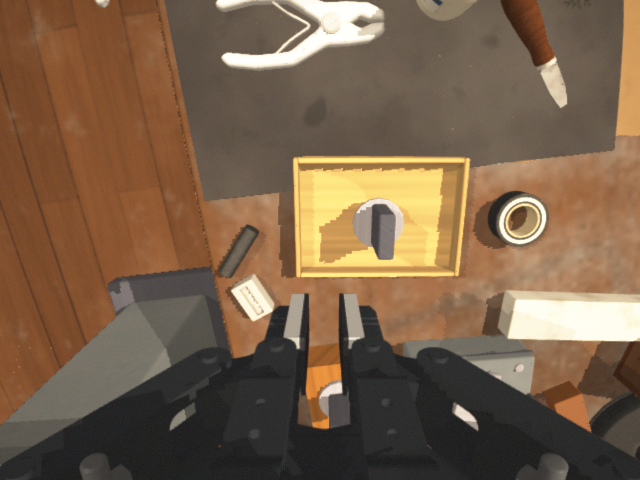

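Request:
servo_tool --rows '[[[0, 0, 4], [0, 0, 0], 0], [[0, 0, 8], [0, 0, 0], 0], [[0, 0, 11], [0, 0, 0], 0], [[0, 0, 12.8], [0, 0, 0], 0], [[0, 0, 12.8], [0, 0, 0], 0]]'

```text
time_s: 12.8
ee_pos: [0.4755, 0.433, 0.0518]
ee_rot: [3.131, -0.196, -0.006]
ft_force: [-1.0, -0.4, 0.4]
gripper_width: -0.0002
```

Request:
servo_tool --rows '[[[0.7, 0, 0], [0, 0, 0], 0], [[1.3, 0, 0], [0, 0, 0], 0], [[1.9, 0, 0], [0, 0, 0], 0], [[2.5, 0, 0], [0, 0, 0], 0], [[3.0, 0, 0], [0, 0, 0], 0]]'

```text
time_s: 13.3
ee_pos: [0.5085, 0.4315, 0.0566]
ee_rot: [-3.134, 0.196, -0.005]
ft_force: [0.1, -0.5, -0.7]
gripper_width: -0.0003
```

Request:
servo_tool --rows '[[[0.4, 0, 0], [0, 0, 0], 0], [[0.8, 0, 0], [0, 0, 0], 0], [[0.8, 0, -3], [0, 0, 0], 0], [[0, 0, -8], [0, 0, 0], 0], [[-3, 0, -12], [0, 0, 0], 0]]'

```text
time_s: 13.8
ee_pos: [0.4798, 0.4349, 0.1769]
ee_rot: [-3.134, 0.2, -0.006]
ft_force: [0.9, 0.9, 0.4]
gripper_width: -0.0002
```

Request:
servo_tool --rows '[[[0, 0, -1], [0, 0, 0], 0], [[0, 0, -1], [0, 0, 0], 0], [[0, 0, -1], [0, 0, 0], 0], [[0, 0, -1], [0, 0, 0], 0]]'

```text
time_s: 14.2
ee_pos: [0.4768, 0.4339, 0.1825]
ee_rot: [3.133, -0.196, -0.002]
ft_force: [-0.9, -1.0, -1.3]
gripper_width: -0.0
```

Run:
```python
from h import *
s=rep(); w=ctrl.grab_frame('wrist'); C=cam('wrist',s); b=ctrl.grab_frame('side')[180:360,200:400]
cv2.imwrite('pics/c8.png',np.hstack([cv2.resize(w,(400,300)),cv2.resize(b,(400,300),interpolation=cv2.INTER_CUBIC)])); rep()
```

```text
t 14.2 p [476.8 433.9 182.5] z [-0.0015 -0.0024 -1.    ] yaw -7.17 F [-0.9 -1.  -1.3] T [ 0.03  0.02 -0.03] w -0.0 q6 2.33
t 14.3 p [476.9 433.9 182.6] z [-0.0015 -0.0023 -1.    ] yaw -7.18 F [ 0.   0.3 -1. ] T [-0.01 -0.03 -0.06] w 0.1 q6 2.33
```

Run:
```python
from h import *
s=rep(); w=ctrl.grab_frame('wrist'); C=cam('wrist',s)
a=np.radians(-7); Q=np.array([[np.cos(a),-np.sin(a)],[np.sin(a),np.cos(a)]]); ctr=np.array([523,430])
poly=proj(C,np.c_[np.array([[-66,46],[66,46],[66,-46],[-66,-46]])@Q.T+ctr,np.full(4,5)]/1000).astype(np.int32)
M=np.zeros(w.shape[:2],np.uint8); cv2.fillPoly(M,[poly],255)
h=cv2.cvtColor(w,cv2.COLOR_BGR2HSV)
for n,m in (('handle',(h[...,2]<140)&(h[...,1]<70)),('key all',h[...,1]<70)):
    m=(m&(M>0)).astype(np.uint8)
    m=cv2.morphologyEx(m,cv2.MORPH_OPEN,np.ones((3,3),np.uint8))
    c=max(cv2.findContours(m,0,1)[0],key=cv2.contourArea); r=cv2.minAreaRect(c)
    P=ray(C,c.reshape(-1,2),.02)[:,:2]*1000; b=cv2.minAreaRect(((P-ctr)@Q).astype(np.float32))
    print(n,'px',np.round(r[0]),'tray frame mm',np.round(b[0],1),np.round(b[1],1),round(b[2]))
# side-view latch/square key check: compare block region before lifting vs now
i0=cv2.imread('pics/scene0.png').astype(int); i1=ctrl.grab_frame('scene').astype(int)
print('sq key region diff',np.abs(i0-i1)[236:272,352:378].mean().round(1))
```

```text
t 14.3 p [476.9 433.9 182.6] z [-0.0015 -0.0023 -1.    ] yaw -7.18 F [ 0.   0.3 -1. ] T [-0.01 -0.03 -0.06] w 0.1 q6 2.33
handle px [439. 223.] tray frame mm [47.2 -3.5] [26.7 35.8] 0
key all px [424. 223.] tray frame mm [35.7 -3.1] [41.6 49.5] 90
sq key region diff 3.9
```

```bash
python3 -c "
from h import *
print(ctrl.hand_in())"
```

```text
the job is handed in; nothing more can be done
None
```

The job is handed in, and by my checks every step was met; the hand-in itself gave no verdict. It took about 14.3 s of the 42 s on the robot's clock.

**What I did:** I lifted the flat key from the pocket nearer the black case and pushed it fully home in the slot, where the tool stopped at the expected height with a light contact force. I turned it anticlockwise until the tool had gone from about 3° to 86°, eased back 8° to free the blade, drew it out and put it in the tray. The key stayed standing on its blade after release, so I tipped it over with the closed fingers.

**Last checks:**
- **Latch:** after the key was drawn out, the pictures showed the tongue turned clear of its keeper. I estimate the latch at about 1.3 rad, allowing for the blade's play; I did not measure it directly.
- **Flat key:** the handle measures about 47 mm along and 3 mm across from the tray's middle, inside the 75 and 55 mm limits, and its outline fits a lying key.
- **Square key:** the area around it in the scene picture is almost unchanged from the start (mean difference 3.9 out of 255).
- **Robot:** it was about 18 cm above the desk and touching nothing, with only about 1 N of noise on the force reading.

**Not checked by eye:** I had used all 12 picture views, so the final picture after tipping could not be viewed. The key's final position comes from colour masks and calibration alone.

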